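# Take the loaded glue-up sled out of its T-track and hold it level

## Task

Take the glue-up sled off the T-track board so that the track can be brushed out: slide it along the track up to the stop block, where the opening lets its T-foot out, and lift it straight up without losing the two plywood facets that lie loose on it. Finish while holding it still and level in the air, about 10 cm above the board (do not put it down or let go). Leave the glue bottle and the bar clamp alone.

Things in the scene. Friction and masses are not known exactly. Their poses are not given: they have to be found in the camera images.
- board: Dark brown film-faced plywood board, 360 x 130 x 22 mm, screwed flat to the bench. Origin: centre of its underside; x along the T-track from stop block to end plate, z up. Aluminium T-track in the middle line, flush with the top: slot 12 mm wide between lips 4 mm thick, over a channel 28 mm wide, floor 14 mm below the board's top. The lips hold the sled's foot down except at the opening.
- opening (a point): Centre of the opening in the T-track, level with the board's top (22 mm above the bench), at board x = -75 mm; axes as the board's. Here the lips are cut away over 54 mm along the track, leaving the full 28 mm width. When the sled touches the stop block its foot is centred here.
- stop_face (a point): Middle of the lower edge of the stop block's face that the sled comes up against, on the board's top (board x = -155 mm); axes as the board's. The wooden block lies across the board's -x end, 25 mm thick along the track, 24 mm high, fixed.
- sled: Sled: plywood plate 160 mm along the track x 96 x 9 mm, about 0.3 kg, sliding flat on the board. Origin: centre of the plate's underside (board-top level while it rides); x as the board's x, z up. Below the origin its T-foot: stem 38 x 9 mm, foot 40 mm along x by 24 mm, reaching 11.5 mm down; about 2 mm of play in the track. Starts 95 to 165 mm from the opening; slides with light friction.
- sled_grip (a point): Point in the sled's wooden grip block, 50 mm above the plate's underside, centred; the centre of mass is below it. The block rises from a low fence (14 mm thick, 25 mm high) across the plate's middle: 18 mm thick along the sled's x, 42 mm wide across, top 59 mm above the plate's underside. Free space on both sides along x above the facets, whose tops are 18 mm above the plate's underside.
- facet_a: Six-sided plywood facet, about 62 x 59 x 9 mm, 20 g, lying loose on the sled's plate on the +x side of the fence, centre about 44 mm from the fence's middle. Origin: centre of its underside, 9 mm above the sled's origin; z is up.
- facet_b: Six-sided plywood facet, about 56 x 67 x 9 mm, 20 g, lying loose on the sled's plate on the -x side of the fence (the stop block's side), centre about 44 mm from the fence's middle. Origin: centre of its underside; z is up.
- glue_bottle: White glue bottle with a red pointed cap, 58 mm across, 176 mm tall, standing on the bench beyond the board. Origin: centre of its underside. Leave it alone.
- bar_clamp: Small one-hand bar clamp with black jaws and orange grips, 99 x 264 x 21 mm, lying flat on the bench on the robot's side of the board, towards the left. Origin: centre of its underside. Leave it alone.
Things that resemble listed ones, but are neither listed nor needed, are in the scene too. What is shaped like the facet_b but orange is not meant.

How it is judged:
On the way, in this order (a step that is already met when the one before it is completed fails the run):
1. the sled, still riding on the board, has been slid along the track until its foot is under the opening (within 8 mm) (x of sled in the frame of opening between -0.008 and 0.008 m and y of sled in the frame of opening between -0.006 and 0.006 m and z of sled in the frame of opening below 0.005 m), for 0.05 s.
2. the sled has been lifted straight up out of the opening (30 mm or more, within 30 mm sideways), both facets on it (z of sled in the frame of opening above 0.03 m and horizontal distance between sled and opening below 0.03 m and x of facet_a in the frame of sled between 0.026 and 0.062 m and y of facet_a in the frame of sled between -0.025 and 0.025 m and z of facet_a in the frame of sled between 0.005 and 0.015 m and angle between the z axis of each of facet_a, facet_b and the z axis of sled, either way round below 0.12 rad and x of facet_b in the frame of sled between -0.062 and -0.026 m and y of facet_b in the frame of sled between -0.025 and 0.025 m and z of facet_b in the frame of sled between 0.005 and 0.015 m), for 0.05 s.
At the end, for the whole second after the job is handed in: Held by the fingers: sled plate 60-160 mm above the board, within 80 mm sideways of the opening, level within 0.12 rad, still (under 20 mm/s, 0.15 rad/s), off the board; both facets flat on their sides of the fence, within 18 mm along and 25 mm across of their usual places (z of sled in the frame of opening between 0.06 and 0.16 m and horizontal distance between sled and opening below 0.08 m and angle between sled's own z axis and vertical below 0.12 rad and linear speed of sled below 0.02 m/s and angular speed of sled below 0.15 rad/s and contact force between the fingers and sled above 1 N and contact force between sled and board below 0.05 N and x of facet_a in the frame of sled between 0.026 and 0.062 m and y of facet_a in the frame of sled between -0.025 and 0.025 m and z of facet_a in the frame of sled between 0.005 and 0.015 m and angle between the z axis of each of facet_a, facet_b and the z axis of sled, either way round below 0.12 rad and x of facet_b in the frame of sled between -0.062 and -0.026 m and y of facet_b in the frame of sled between -0.025 and 0.025 m and z of facet_b in the frame of sled between 0.005 and 0.015 m); the arm keeps its last pose, push and grip.
It fails at once if a facet falls off the sled (z of any of facet_a, facet_b in the frame of sled below -0.01 m).
It fails at once if the glue bottle or the bar clamp is moved (more than 30 mm) (distance of any of glue_bottle, bar_clamp from where it was at the start of the episode above 0.03 m).
It also fails if it takes over 42 s, if anything falls off the work surface, if the arm or the gripper's body presses on something with over 40 N, if the wrist force passes 120 N, or if a joint passes its speed limit or range.

## Robot

A 6-joint arm with a two-finger parallel gripper is mounted at the origin on a cart in front of the work surface, level with it; the furniture and walls round the work are solid. World frame = base frame: x ahead of the robot, y to its left, z up, the work surface at z = 0. Lengths are in m, angles in rad, forces in N, time in s.
With the tool pointing down it reaches from about 0.425 to 0.95 m from the base axis. Payload 3.5 kg.
Tool frame: the origin (TCP) lies between the finger pads; the fingertips stand 19 mm ahead of it and the grasp point (between the pads) is the TCP; y points along the fingers, z is the direction in which the jaws open and shut, and the axes are right-handed (so a half turn about y gives the same grasp; the last joint's range is limited). The gripper opens to 85 mm and grips with 20 to 120 N. Pads are 22 mm wide; open, the fingers measure 114 mm over their backs; the gripper's body (76 mm by 85 mm) begins 54 mm behind the grasp point. The pads swing forward as they close: fully open they stand 13 mm farther back than shut.
Start: joints at [-1.487, 0.286, 1.577, -0, 1.279, -0.15], TCP at [0.156, -0.657, 0.25] pointing down, gripper open.
Joint ranges: [-2.77, 2.77], [-0.9, 2.22], [0.21, 2.48], [-1.53, 4.67], [0.24, 2.81], [-2.84, 2.84]. Speed limits (rad/s): [2.79, 2.79, 3.14, 3.14, 3.14, 3.14].

## Interface

Orientations are given as a unit quaternion [x, y, z, w].
In Python, from plant import get_state, read_camera, camera_model, sign_off gives the robot as it stands.
- The arm moves only by the tool carry_out, never from a script. Its argument "moves" is a list of rows, each a list of 7 numbers: the turn, a rotation vector about the tool's x, y, z in rad, then the shift along the tool's x, y, z in m, then the closure, from -1 (fully open) to 1 (shut). In form: [[wx, wy, wz, dx, dy, dz, jaw], ...]. A call has 1 to 10 rows; each row shifts and turns the commanded pose from where the row before left it, along the tool's axes as they then stand; what a row does not reach is not made up. A row lasts 1/8 s, in which the tool goes at most 62.5 mm and 10.7 degrees, less where a joint would pass 70% of its speed; a pose out of reach is approached as far as the arm can. A call is refused whole if a number of a shift passes 0.0625 or a number of a turn 0.188, either way. A call with a gripper value outside its range is refused whole. The fingers move at their own pace and stop on an object; "squeeze" is the grip in N (left out, the last holds). Time passes only in rows, so rows that do not move let the fingers close. It gives the time, the measured TCP pose, the force and the opening at its end, in the units of the state.
- get_state(): the state, without advancing time (a new reading comes with each control period).
- read_camera(name): name is "scene" or "top"; returns the picture (420x560x3 uint8, blue, green, red); there is no depth.
- camera_model(name): a dict with "camera_matrix" (3x3 intrinsics, pixels), "D" ([k1, k2, p1, p2, k3] as OpenCV has them; the pictures are not rectified), "pose" (4x4, takes a point from camera to world coordinates). Camera axes: x right, y down, z forward; pixel columns grow to the right and rows downward; lengths in m; the calibration is good to about 2 mm. A picture is of the moment at which its call begins. camera_model takes no time and is no camera call.
- sign_off(): hands the job in, once; it reports no verdict.
The state is a dict: "time": time; "qpos": joint angles; "dq": joint speeds; "joint_efforts": joint torques, N m; "eef_pos": TCP position; "tcp_rot": TCP orientation; "contact_force": force on the tool from outside, world axes, zero at the start; "wrist_torque": the same for the moment, N m; "opening": opening from 0.0 (shut) to 1.0 (fully open).
Only numpy, scipy, OpenCV 4.12 (cv2) and the standard library are available. Lean on these libraries where they do the work, as an engineer would, in place of code of your own. Each camera call takes 0.05 s, during which the arm holds its last target. There are 200 camera calls.

## Working session

There is one attempt and no reset: what is moved stays moved. The work goes in short steps, Python scripts to look and compute and a tool call to move; the robot and the scene stay as the last step left them, time stands still between calls to the robot, and variables do not carry over. Pictures are saved under pics/ and viewed, about 8 in all and at most 12, crops included, and the job is handed in when it is done.

Besides the shell and the picture viewer there is one more tool, called after "Request:" by a JSON object that holds its "method" and its "body". carry_out: Moves the arm, as the interface text tells. Its arguments: {"type":"object","properties":{"moves":{"type":"array","items":{"type":"array","items":{"type":"number"}}},"squeeze":{"type":"number"}},"required":["moves"]}

```bash
ls; mkdir -p pics; python3 - <<'E'
from plant import *
import cv2
s=get_state();print(s)
for n in("scene","top"):
    cv2.imwrite(f"pics/{n}0.png",read_camera(n));m=camera_model(n);print(n,m)
E
```

```text
pics
{'time': 0.0, 'qpos': array([-1.48702513e+00,  2.87186945e-01,  1.57817451e+00, -1.16548647e-06,
        1.27859602e+00, -1.50042092e-01]), 'dq': array([ 0.00095976, -0.00028153, -0.0008604 , -0.0014777 , -0.00161158,
        0.00047496]), 'joint_efforts': array([ 2.62384128e-04, -4.05982947e+01, -2.92625070e+01, -9.63543562e-05,
        5.84950758e-03, -7.34105043e-06]), 'eef_pos': array([ 0.15633911, -0.65601755,  0.24893428]), 'tcp_rot': array([-0.08245006,  0.70311535, -0.70144406,  0.08250467]), 'contact_force': array([-0.10572551, -0.36813211, -0.34029524]), 'wrist_torque': array([ 0.02427608,  0.01534308, -0.03276464]), 'opening': 1.0019357880418376}
scene {'camera_matrix': array([[398.42396887,   0.        , 280.62847763],
       [  0.        , 398.42396887, 209.16265737],
       [  0.        ,   0.        ,   1.        ]]), 'D': array([-0.00618805,  0.        ,  0.        ,  0.        ,  0.        ]), 'pose': array([[-0.51829138, -0.5344127 ,  0.66766542, -0.13559948],
       [-0.85503697,  0.30838056, -0.41690912,  0.60496264],
       [ 0.0169065 , -0.78695902, -0.6167736 ,  0.66869519],
       [ 0.        ,  0.        ,  0.        ,  1.        ]])}
top {'camera_matrix': array([[464.23096916,   0.        , 276.77384141],
       [  0.        , 464.23096916, 203.95370421],
       [  0.        ,   0.        ,   1.        ]]), 'D': array([0.03456676, 0.        , 0.        , 0.        , 0.        ]), 'pose': array([[ 0.0042701 , -0.98618072,  0.16561812,  0.32041961],
       [-0.99993107, -0.00602227, -0.01007887,  0.22347629],
       [ 0.01093699, -0.16556367, -0.98613846,  1.19032532],
       [ 0.        ,  0.        ,  0.        ,  1.        ]])}
```

View pics/top0.png

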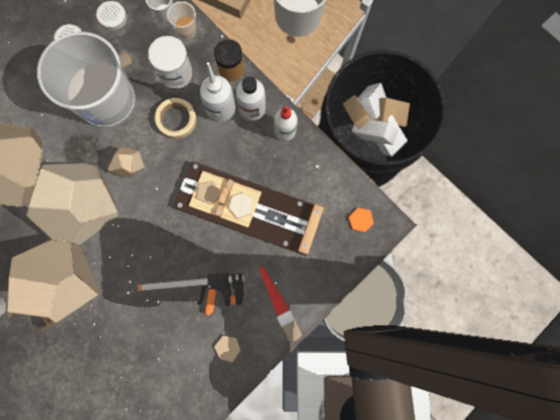

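View pics/scene0.png

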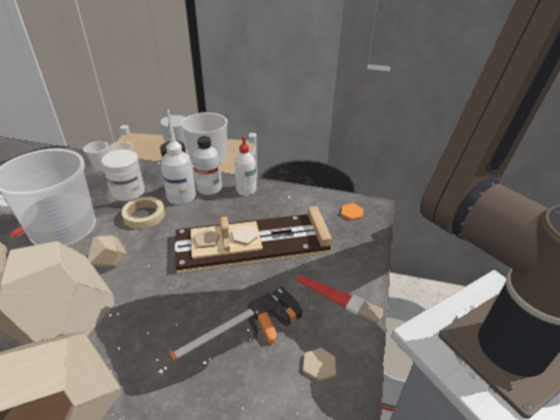

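The board has its stop block at top-view (312,228), and the sled sits at (225,200). The orange facet at (361,219) is the decoy. The white bottle with the red cap at (285,123) and the clamp at (205,288) are to be left alone. Next I'll enlarge both views.

```bash
cat > h.py <<'E'
import numpy as np, cv2
from plant import *
def ray(n,uv):
    m=camera_model(n);p=cv2.undistortPoints(np.array(uv,float).reshape(-1,1,2),m["camera_matrix"],m["D"]).reshape(-1,2)
    T=m["pose"];return T[:3,3],np.c_[p,np.ones(len(p))]@T[:3,:3].T
def plane(n,uv,z):
    o,d=ray(n,uv);return o+d*((z-o[2])/d[:,2])[:,None]
def proj(n,P):
    m=camera_model(n);T=np.linalg.inv(m["pose"])
    return cv2.projectPoints(np.array(P,float).reshape(-1,3),cv2.Rodrigues(T[:3,:3])[0],T[:3,3],m["camera_matrix"],m["D"])[0].reshape(-1,2)
E
python3 - <<'E'
from h import *
a=cv2.imread("pics/top0.png")[155:260,165:335]
cv2.imwrite("pics/c1.png",cv2.resize(a,None,fx=4.7,fy=4.7,interpolation=cv2.INTER_CUBIC))
t=cv2.imread("pics/top0.png")
h=cv2.cvtColor(t,cv2.COLOR_BGR2HSV)
m=cv2.inRange(h,(10,60,110),(30,255,255)); m[:155]=0;m[262:]=0;m[:,:165]=0;m[:,335:]=0
for c in cv2.findContours(m,0,2)[0]:
    if cv2.contourArea(c)>60: r=cv2.minAreaRect(c);print(cv2.contourArea(c),r,cv2.boxPoints(r).tolist())
E
```

```text
505.5 ((310.8533020019531, 228.7967987060547), (11.16970157623291, 50.961761474609375), 19.17900848388672) [[297.2074279785156, 251.02867126464844], [313.9494323730469, 202.8954620361328], [324.4991760253906, 206.56492614746094], [307.7571716308594, 254.69813537597656]]
2411.5 ((224.93789672851562, 198.17201232910156), (65.00272369384766, 40.182552337646484), 19.855215072631836) [[187.54473876953125, 206.030029296875], [201.1925048828125, 168.23617553710938], [262.3310546875, 190.31399536132812], [248.68328857421875, 228.10784912109375]]
```

View pics/c1.png

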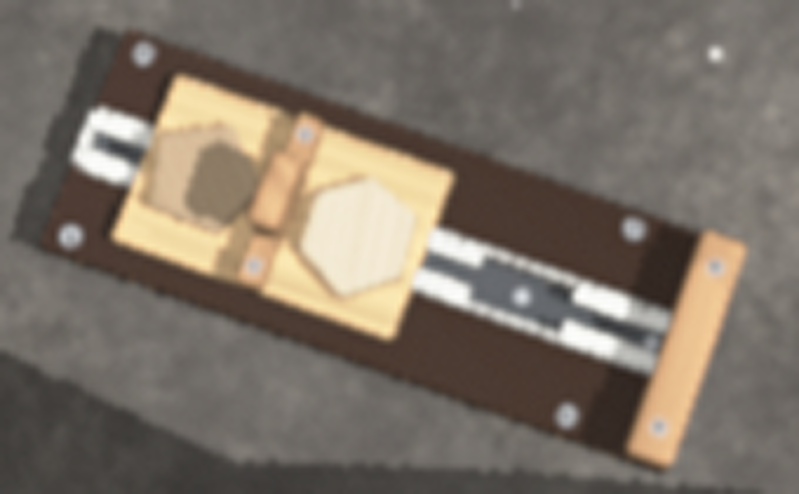

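The enlarged crop shows the sled plate with the fence and grip block at about crop (275,190). Facet_a (darker) is on the end-plate side at (200,175) and facet_b (pale) is on the stop side at (357,238). The opening is near (525,300) and the stop block near (687,348). The pale facet lying on the plate is facet_b; the orange one is off the board.

```bash
python3 - <<'E'
from h import *
c=lambda P:np.array(P)/4.7+[165-.4,155-.4]
np.set_printoptions(precision=4,suppress=True)
pl=plane("top",c([(178,72),(455,173),(392,340),(112,238)]),.031);print("plate",pl[:,:2].tolist())
print("sizes",[np.linalg.norm(pl[i]-pl[i-1]).round(4) for i in range(4)],"ctr",pl.mean(0))
bk=plane("top",c([(703,230),(747,245),(672,467),(628,452)]),.046);print("block sizes",[np.linalg.norm(bk[i]-bk[i-1]).round(4) for i in range(4)],bk.mean(0))
ax=(pl[0]+pl[3]-pl[1]-pl[2])[:2];print("axis plate",np.degrees(np.arctan2(ax[1],ax[0])))
w=(bk[0]+bk[1]-bk[2]-bk[3])[:2];print("axis block",np.degrees(np.arctan2(w[1],w[0]))+90)
bd=plane("top",c([(130,30),(47,243),(668,468)]),.022);d=(bd[1]-bd[2]);print("board edge",np.degrees(np.arctan2(d[1],d[0])),np.linalg.norm(d),np.linalg.norm(bd[1]-bd[0]))
sc=plane("top",c([(144,53),(70,236),(567,415),(634,229)]),.022);print("screws",sc.mean(0),sc[:,:2].tolist())
d=sc[0]+sc[1]-sc[2]-sc[3];print(np.degrees(np.arctan2(d[1],d[0])))
g=plane("top",c([(290,150),(305,158),(285,230),(255,222)]),.059)
print("grip top",g.tolist())
print("fence screws",plane("top",c([(305,134),(254,265)]),.034).mean(0))
# scene view check: plate mask
E
python3 - <<'E'
import cv2
a=cv2.imread("pics/scene0.png")[195:275,165:340]
cv2.imwrite("pics/c2.png",cv2.resize(a,None,fx=4.5,fy=4.5,interpolation=cv2.INTER_CUBIC))
E
```

```text
plate [[0.6021935854937825, 0.40197172478782683], [0.5472318968046803, 0.25083887584833214], [0.45619617481187363, 0.2835715023789324], [0.5104766956848347, 0.43449358823471895]]
sizes [np.float64(0.0973), np.float64(0.1608), np.float64(0.0967), np.float64(0.1604)] ctr [0.529  0.3427 0.031 ]
block sizes [np.float64(0.1247), np.float64(0.0246), np.float64(0.1246), np.float64(0.0242)] [0.4513 0.1268 0.046 ]
axis plate 70.11679799072596
axis block 71.02362252216759
board edge 70.36204626694635 0.35578826138690023 0.1256118885527315
screws [0.516  0.3061 0.022 ] [[0.6149337843766738, 0.42226753996193145], [0.5129115740633625, 0.4587764008821], [0.417392053867144, 0.1898093684818301], [0.5186218360972092, 0.15351758715453429]]
70.36605292305563
grip top [[0.5535582310960085, 0.3374162095006168, 0.05899999999999994], [0.5493027531166325, 0.32941712084290153, 0.05899999999999994], [0.510689402104048, 0.33908881125214685, 0.05899999999999994], [0.5148535591713331, 0.35490790047154364, 0.05899999999999994]]
fence screws [0.5317 0.3449 0.034 ]
```

View pics/c2.png

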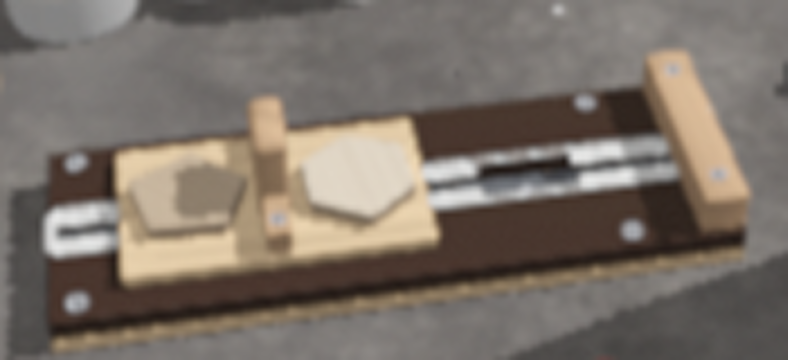

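```bash
python3 - <<'E'
from h import *
from scipy.spatial.transform import Rotation as R
np.set_printoptions(precision=4,suppress=True)
c=lambda P:np.array(P)/4.5+[165-.4,195-.4]
pl=plane("scene",c([(115,150),(412,117),(438,243),(122,282)]),.031);print("scene plate",pl.mean(0),[np.linalg.norm(pl[i]-pl[i-1]).round(4) for i in range(4)])
ax=(pl[0]+pl[3]-pl[1]-pl[2])[:2];print(np.degrees(np.arctan2(ax[1],ax[0])))
print("grip top scene",plane("scene",c([(266,105)]),.081))
print("grip top from top cam",plane("top",np.array([[(272),(185)]])/4.7+[164.6,154.6],.081))
print("block top",plane("scene",c([(663,52),(687,52),(748,192),(700,205)]),.046).tolist())
print(R.from_quat(get_state()["tcp_rot"]).as_matrix())
print("bin rim on floor/bench", plane("top",[(385,100),(325,100)],0))
E
```

```text
scene plate [0.5256 0.3446 0.031 ] [np.float64(0.1022), np.float64(0.1621), np.float64(0.102), np.float64(0.1589)]
69.88854658937102
grip top scene [[0.5384 0.3391 0.081 ]]
grip top from top cam [[0.5305 0.3441 0.081 ]]
block top [[0.5090293633063914, 0.10801536244688992, 0.04600000000000004], [0.5021773642742506, 0.09613144217155911, 0.04600000000000004], [0.3890679771416122, 0.13769494453040226, 0.04600000000000004], [0.3935027794438221, 0.16508888529590499, 0.04600000000000004]]
[[-0.9728 -0.0002  0.2317]
 [-0.2317  0.0022 -0.9728]
 [-0.0003 -1.     -0.0021]]
bin rim on floor/bench [[ 0.8066 -0.0796  0.    ]
 [ 0.8056  0.0824  0.    ]]
```

Both views agree within about 3 mm: sled at about (0.529, 0.343), yaw about 70.2°, and 137 mm to travel to the stop. Next I'll swing over at a safe height.

Request:
{"method": "carry_out", "body": {"moves": [[0,-0.09,0,-0.056,0,-0.003,-1],[0,-0.09,0,-0.056,0,-0.003,-1],[0,-0.09,0,-0.056,0,-0.003,-1],[0,-0.09,0,-0.056,0,-0.003,-1],[0,-0.09,0,-0.056,0,-0.003,-1],[0,-0.09,0,-0.056,0,-0.003,-1],[0,-0.09,0,-0.056,0,-0.003,-1],[0,-0.09,0,-0.056,0,-0.003,-1],[0,-0.09,0,-0.056,0,-0.003,-1],[0,-0.09,0,-0.056,0,-0.003,-1]], "squeeze": 60}}

```text
time: 1.35
eef_pos: [0.5745, -0.3087, 0.2496]
tcp_rot: [-0.381, 0.596, -0.596, 0.381]
contact_force: [0.2, 0.1, 0.5]
opening: 0.999
```

Request:
{"method": "carry_out", "body": {"moves": [[0,-0.138,0,-0.049,0,-0.023,-1],[0,-0.138,0,-0.052,0,-0.016,-1],[0,-0.138,0,-0.054,0,-0.009,-1],[0,-0.138,0,-0.054,0,-0.001,-1],[0,-0.138,0,-0.054,0,0.006,-1],[0,-0.138,0,-0.053,0,0.014,-1],[0,-0.138,0,-0.05,0,0.021,-1],[0,-0.138,0,-0.047,0,0.028,-1],[0,-0.138,0,-0.043,0,0.034,-1],[0,-0.138,0,-0.038,0,0.039,-1]]}}

```text
time: 2.6
eef_pos: [0.5739, 0.2359, 0.2498]
tcp_rot: [0.673, -0.217, 0.217, -0.673]
contact_force: [-0.1, -0.6, -0.3]
opening: 0.998
```

```bash
cat >> h.py <<'E'
from scipy.spatial.transform import Rotation as R
def need(x,y,z,yaw):
    s=get_state();M=R.from_quat(s["tcp_rot"]).as_matrix()
    d=np.array([x,y,z])-s["eef_pos"];psi=np.arctan2(M[1,2],M[0,2])
    u=np.radians(yaw);T=np.c_[[np.sin(u),-np.cos(u),0],[0,0,-1],[np.cos(u),np.sin(u),0]]
    np.set_printoptions(precision=4,suppress=True)
    print("t",s["time"],"pos",s["eef_pos"],"yaw",np.degrees(psi),"F",s["contact_force"],"M",s["wrist_torque"],"open",s["opening"])
    print("q",s["qpos"]);print("turn",(R.from_matrix(M.T@T)).as_rotvec(),"shift now-axes",M.T@d,"target-axes",T.T@d)
E
python3 -c "
from h import *
need(.529,.343,.15,70.2)"
```

```text
t 2.6 pos [0.5739 0.2359 0.2498] yaw 54.29485182612909 F [-0.0932 -0.5752 -0.3049] M [ 0.0382 -0.0296  0.014 ] open 0.9980439711449004
q [ 0.2267  0.1688  1.717  -0.0001  1.2566 -0.7209]
turn [ 0.0006 -0.2776 -0.0005] shift now-axes [-0.0989  0.0998  0.0608] target-axes [-0.0785  0.0998  0.0856]
```

Request:
{"method": "carry_out", "body": {"moves": [[0,-0.139,0,0,0,0,-1],[0,-0.139,0,0,0,0,-1],[0,0,0,-0.039,0.033,0.043,-1],[0,0,0,-0.039,0.033,0.043,-1],[0,0,0,0,0.034,0,-1],[0,0,0,0,0,0,-1]]}}

```text
time: 3.35
eef_pos: [0.5305, 0.3343, 0.1503]
tcp_rot: [0.698, -0.125, 0.12, -0.695]
contact_force: [0.2, -0.6, -0.7]
opening: 1.003
```

```bash
python3 -c "
from h import *
need(.529,.343,.072,70.2)
a=read_camera('top')[140:260,150:340];b=read_camera('scene')[120:280,150:350]
f=lambda i:cv2.resize(i,(780,int(780*i.shape[0]/i.shape[1])),interpolation=2)[:,:]
cv2.imwrite('pics/top1.png',f(a));cv2.imwrite('pics/sc1.png',cv2.resize(b,(740,592),interpolation=2))"
```

```text
t 3.35 pos [0.5305 0.3343 0.1503] yaw 70.02931986006064 F [ 0.1553 -0.5735 -0.659 ] M [-0.0237 -0.0095 -0.0095] open 1.0031372579412736
q [ 0.4007  0.2836  1.772  -0.0001  1.0946 -0.8214]
turn [ 0.0059 -0.003  -0.0062] shift now-axes [-0.0039  0.0783  0.0081] target-axes [-0.0044  0.0783  0.0077]
```

View pics/sc1.png

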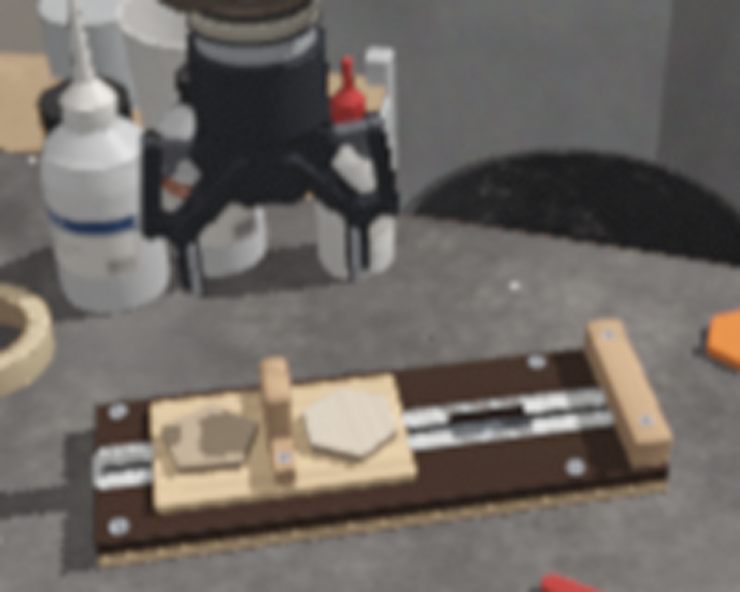

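The gripper is above the sled with its jaws straddling the grip block (about (275,365) in the crop), and both facets are in place. I'll let it settle and then correct.

Request:
{"method": "carry_out", "body": {"moves": [[0,0,0,0,0,0,-1],[0,0,0,0,0,0,-1]]}}

```text
time: 3.7
eef_pos: [0.5346, 0.3346, 0.1564]
tcp_rot: [-0.696, 0.122, -0.124, 0.697]
contact_force: [0.4, 0.3, -0.2]
opening: 1.001
```

```bash
python3 -c "
from h import *
need(.529,.343,.072,70.2)"
```

```text
t 3.7 pos [0.5346 0.3346 0.1564] yaw 69.89893882132726 F [ 0.3919  0.3279 -0.166 ] M [-0.0225  0.0078  0.0373] open 1.0005460248436884
q [ 0.3986  0.2784  1.7661  0.      1.094  -0.8214]
turn [-0.0021 -0.0053  0.0022] shift now-axes [-0.0083  0.0844  0.0058] target-axes [-0.0081  0.0844  0.006 ]
```

Request:
{"method": "carry_out", "body": {"moves": [[0,-0.005,0,-0.009,0,0.006,-1],[0,0,0,0,0.02,0,-1],[0,0,0,0,0.02,0,-1],[0,0,0,0,0.02,0,-1],[0,0,0,0,0,0,-1],[0,0,0,0,0,0,-1]]}}

```text
time: 4.45
eef_pos: [0.5272, 0.3435, 0.0944]
tcp_rot: [0.697, -0.121, 0.121, -0.697]
contact_force: [0.8, 0.4, 1.0]
opening: 1.001
```

```bash
python3 -c "
from h import *
need(.529,.343,.073,70.2)
b=read_camera('scene')[160:280,160:340]
cv2.imwrite('pics/sc2.png',cv2.resize(b,(780,520),interpolation=2))"
```

```text
t 4.45 pos [0.5272 0.3435 0.0944] yaw 70.23738270219879 F [0.7707 0.4352 1.0322] M [ 0.0453  0.0157 -0.0149] open 1.0008966344478116
q [ 0.4164  0.3541  1.7969 -0.      0.9906 -0.8094]
turn [0.     0.0007 0.    ] shift now-axes [0.0018 0.0214 0.0001] target-axes [0.0018 0.0214 0.0001]
```

View pics/sc2.png

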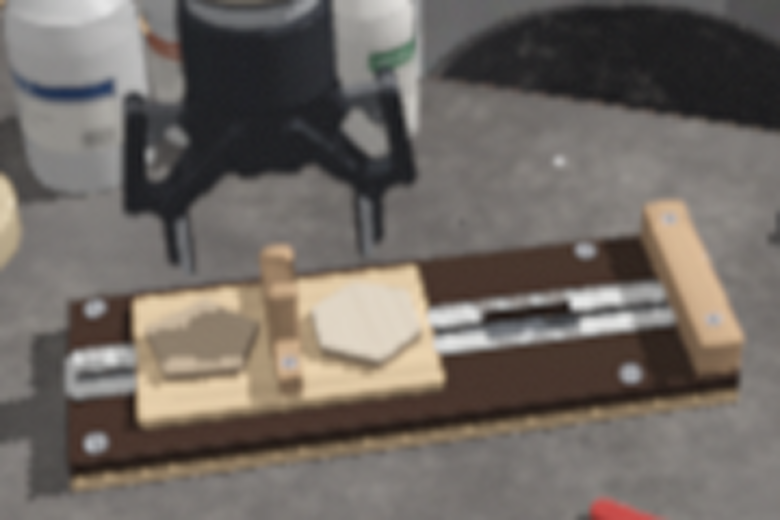

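The fingertips at crop (185,265) and (370,250) straddle the grip top at (277,250), centred to within a few mm. Next I'll descend and close gently.

Request:
{"method": "carry_out", "body": {"moves": [[0,0,0,0.001,0.011,0,-1],[0,0,0,0,0.01,0,-1],[0,0,0,0,0,0,-1],[0,0,0,0,0,0,0],[0,0,0,0,0,0,0.3],[0,0,0,0,0,0,0.5],[0,0,0,0,0,0,0.6],[0,0,0,0,0,0,0.7],[0,0,0,0,0,0,0.8],[0,0,0,0,0,0,1]], "squeeze": 40}}

```text
time: 5.75
eef_pos: [0.5282, 0.3433, 0.074]
tcp_rot: [-0.696, 0.121, -0.121, 0.697]
contact_force: [-0.2, 0.4, 2.4]
opening: 0.2
```

```bash
python3 -c "
from h import *
need(.529,.343,.073,70.2)
b=read_camera('scene')[160:280,160:340]
cv2.imwrite('pics/sc3.png',cv2.resize(b,(780,520),interpolation=2))"
```

```text
t 5.75 pos [0.5282 0.3433 0.074 ] yaw 70.24742530242521 F [-0.1713  0.4108  2.4021] M [ 0.016   0.0738 -0.0151] open 0.20047932703002994
q [ 0.4155  0.3834  1.8018  0.0001  0.9557 -0.8106]
turn [-0.0005  0.0008  0.0005] shift now-axes [ 0.0009  0.001  -0.    ] target-axes [ 0.0009  0.001  -0.    ]
```

View pics/sc3.png

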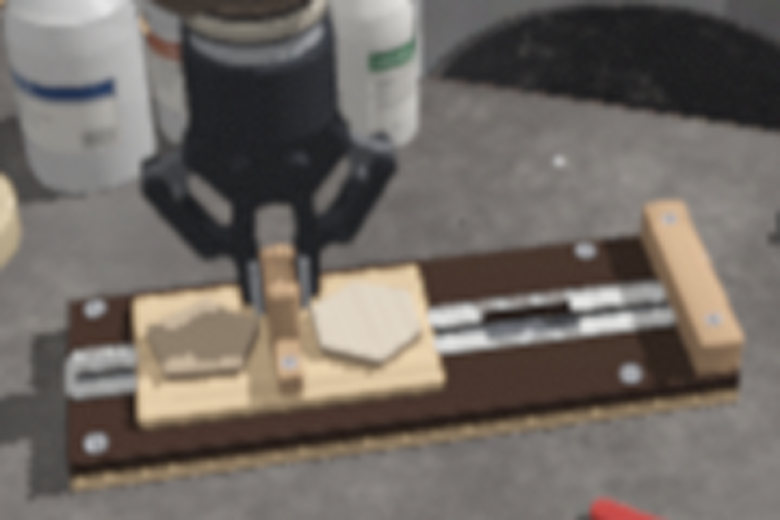

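Gripped at an opening of about 17 mm, and both facets are undisturbed. Now I'll slide gently toward the stop.

Request:
{"method": "carry_out", "body": {"moves": [[0,0,0,0,0,0,1],[0,0,0,0,0,-0.004,1],[0,0,0,0,0,-0.007,1],[0,0,0,0,0,-0.01,1],[0,0,0,0,0,-0.01,1],[0,0,0,0,0,-0.01,1],[0,0,0,0,0,-0.01,1],[0,0,0,0,0,-0.007,1],[0,0,0,0,0,-0.004,1],[0,0,0,0,0,0,1]], "squeeze": 50}}

```text
time: 7.05
eef_pos: [0.5071, 0.2843, 0.074]
tcp_rot: [0.697, -0.121, 0.121, -0.696]
contact_force: [0.4, 1.8, 6.5]
opening: 0.202
```

```bash
python3 -c "
from h import *
need(.4828,.2141,.073,70.35)"
```

```text
t 7.05 pos [0.5071 0.2843 0.074 ] yaw 70.2424611575671 F [0.3742 1.8255 6.4633] M [ 0.3255 -0.153  -0.0312] open 0.20217359785814099
q [ 0.3368  0.2913  1.9239 -0.0008  0.9265 -0.8886]
turn [ 0.0006 -0.0019  0.0004] shift now-axes [ 0.0009  0.001  -0.0743] target-axes [ 0.0008  0.001  -0.0743]
```

Request:
{"method": "carry_out", "body": {"moves": [[0,0,0,0,-0.0005,-0.004,1],[0,0,0,0,0,-0.008,1],[0,0,0,0,0,-0.01,1],[0,0,0,0,0,-0.01,1],[0,0,0,0,0,-0.01,1],[0,0,0,0,0,-0.01,1],[0,0,0,0,0,-0.007,1],[0,0,0,0,0,-0.004,1],[0,0,0,0,0,0,1],[0,0,0,0,0,0,1]]}}

```text
time: 8.3
eef_pos: [0.4853, 0.2248, 0.074]
tcp_rot: [0.697, -0.122, 0.121, -0.696]
contact_force: [-0.2, -1.0, 4.6]
opening: 0.2
```

```bash
python3 -c "
from h import *
need(.4828,.2141,.073,70.35)"
```

```text
t 8.3 pos [0.4853 0.2248 0.074 ] yaw 70.26700950320796 F [-0.2115 -0.995   4.5671] M [ 0.0119 -0.0868 -0.0875] open 0.19980999128181773
q [ 0.2446  0.2011  2.0361 -0.0019  0.9064 -0.9806]
turn [ 0.0024 -0.0014 -0.0008] shift now-axes [ 0.0012  0.001  -0.0109] target-axes [ 0.0012  0.001  -0.0109]
```

Eleven mm remain, so I'll creep to the stop and feel for contact.

Request:
{"method": "carry_out", "body": {"moves": [[0,0,0,0,0,-0.003,1],[0,0,0,0,0,-0.003,1],[0,0,0,0,0,-0.002,1],[0,0,0,0,0,-0.001,1],[0,0,0,0,0,0,1]]}}

```text
time: 8.93
eef_pos: [0.4825, 0.2169, 0.074]
tcp_rot: [0.697, -0.121, 0.121, -0.697]
contact_force: [0.9, 2.4, 4.2]
opening: 0.203
```

```bash
python3 -c "
from h import *
need(.4828,.2141,.073,70.35)"
```

```text
t 8.925 pos [0.4825 0.2169 0.074 ] yaw 70.24297476552428 F [0.877  2.359  4.1886] M [ 0.4543 -0.1996 -0.0495] open 0.2029847433561232
q [ 0.2307  0.1886  2.0511 -0.0002  0.9022 -0.9952]
turn [ 0.0003 -0.0019 -0.0002] shift now-axes [ 0.0012  0.001  -0.0026] target-axes [ 0.0012  0.001  -0.0026]
```

Request:
{"method": "carry_out", "body": {"moves": [[0,0,0,0,0,-0.001,1],[0,0,0,0,0,-0.001,1],[0,0,0,0,0,0,1]]}}

```text
time: 9.3
eef_pos: [0.4818, 0.215, 0.0739]
tcp_rot: [0.697, -0.121, 0.121, -0.697]
contact_force: [1.6, 2.5, 2.4]
opening: 0.199
```

```bash
python3 -c "
from h import *
need(.4828,.2141,.073,70.35)"
```

```text
t 9.3 pos [0.4818 0.215  0.0739] yaw 70.24664913822684 F [1.5751 2.5189 2.4081] M [ 0.4249 -0.1627 -0.005 ] open 0.19891075562106425
q [ 0.2274  0.1858  2.0545 -0.0002  0.9018 -0.9985]
turn [ 0.0004 -0.0018 -0.0003] shift now-axes [ 0.0013  0.0009 -0.0005] target-axes [ 0.0013  0.0009 -0.0005]
```

Request:
{"method": "carry_out", "body": {"moves": [[0,0,0,0,0,-0.001,1],[0,0,0,0,0,-0.001,1],[0,0,0,0,0,0,1]]}}

```text
time: 9.68
eef_pos: [0.4814, 0.2142, 0.0741]
tcp_rot: [-0.696, 0.121, -0.122, 0.697]
contact_force: [1.6, 6.8, 1.5]
opening: 0.204
```

```bash
python3 -c "
from h import *
need(.4828,.2141,.073,70.35)
b=read_camera('scene')[160:280,180:360]
cv2.imwrite('pics/sc4.png',cv2.resize(b,(780,520),interpolation=2))"
```

```text
t 9.675 pos [0.4814 0.2142 0.0741] yaw 70.22724023604495 F [1.5539 6.7511 1.5144] M [ 1.0572 -0.3146  0.1038] open 0.2040528553306127
q [ 0.2251  0.1832  2.0573  0.0025  0.8996 -1.0021]
turn [-0.0025 -0.0021  0.0002] shift now-axes [0.0013 0.0011 0.0003] target-axes [0.0013 0.0011 0.0003]
```

View pics/sc4.png

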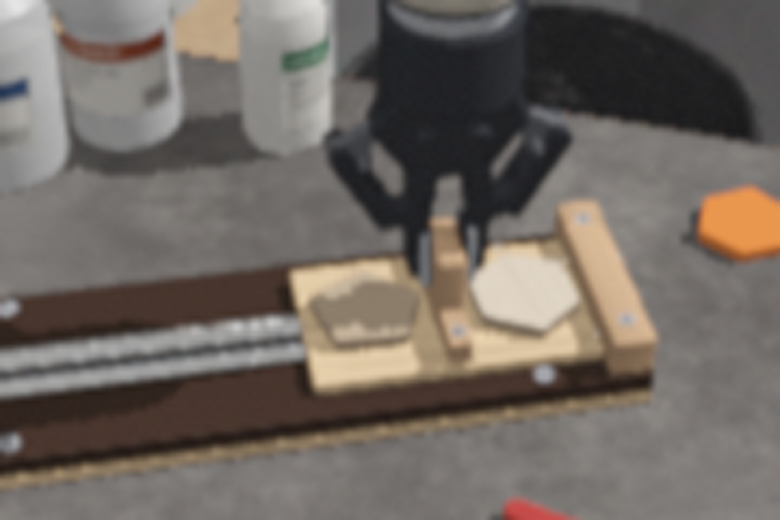

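The sled plate is up against the stop block (contact force up to 6.8 N) and both facets are in place. I'll back off about 1.5 mm and lift slowly.

Request:
{"method": "carry_out", "body": {"moves": [[0,0,0,0,0,0.0015,1],[0,0,0,0,0,0,1],[0,0,0,0,-0.002,0,1],[0,0,0,0,-0.004,0,1],[0,0,0,0,-0.005,0,1],[0,0,0,0,-0.004,0,1],[0,0,0,0,-0.003,0,1],[0,0,0,0,0,0,1]], "squeeze": 70}}

```text
time: 10.72
eef_pos: [0.4818, 0.2143, 0.0924]
tcp_rot: [0.697, -0.121, 0.121, -0.696]
contact_force: [0.4, 0.9, -3.0]
opening: 0.198
```

```bash
python3 -c "
from h import *
need(.4818,.2145,.174,70.35)
b=read_camera('scene')[160:280,180:360]
cv2.imwrite('pics/sc5.png',cv2.resize(b,(780,520),interpolation=2))"
```

```text
t 10.725 pos [0.4818 0.2143 0.0924] yaw 70.25639419832966 F [ 0.3978  0.8579 -3.0474] M [ 0.0929 -0.0431  0.0013] open 0.19768522224054697
q [ 0.2265  0.1548  2.0491 -0.0011  0.9381 -0.9991]
turn [ 0.0009 -0.0016  0.0002] shift now-axes [-0.     -0.0816  0.0001] target-axes [-0.     -0.0816  0.0002]
```

View pics/sc5.png

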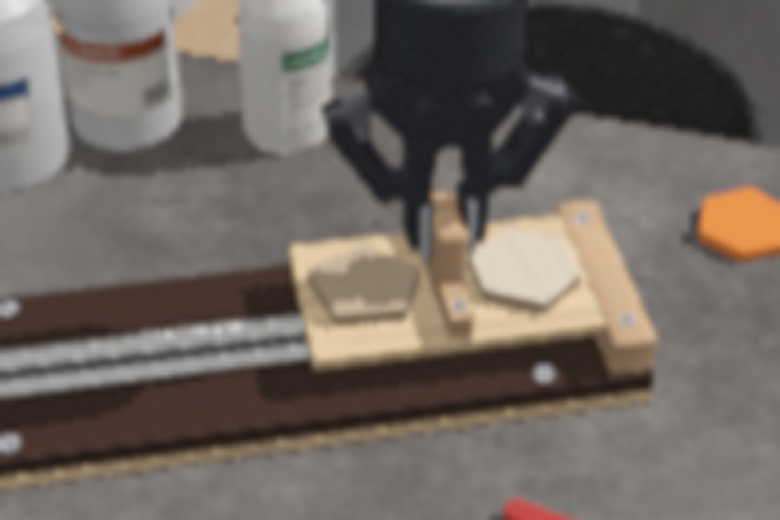

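The foot is out: the load is about 3 N, the sled is level and both facets are on. Continuing the lift by 80 mm.

Request:
{"method": "carry_out", "body": {"moves": [[0,0,0,0,-0.005,0,1],[0,0,0,0,-0.01,0,1],[0,0,0,0,-0.012,0,1],[0,0,0,0,-0.012,0,1],[0,0,0,0,-0.012,0,1],[0,0,0,0,-0.012,0,1],[0,0,0,0,-0.01,0,1],[0,0,0,0,-0.006,0,1],[0,0,0,0,-0.002,0,1],[0,0,0,0,0,0,1]]}}

```text
time: 12.02
eef_pos: [0.4816, 0.2147, 0.1728]
tcp_rot: [0.697, -0.121, 0.121, -0.697]
contact_force: [0.8, -0.9, -3.1]
opening: 0.199
```

Request:
{"method": "carry_out", "body": {"moves": [[0,0,0,0,0,0,1],[0,0,0,0,0,0,1],[0,0,0,0,0,0,1],[0,0,0,0,0,0,1]]}}

```text
time: 12.52
eef_pos: [0.4817, 0.2147, 0.173]
tcp_rot: [0.697, -0.121, 0.121, -0.697]
contact_force: [-0.0, -0.1, -4.3]
opening: 0.195
```

```bash
python3 -c "
from h import *
need(.4818,.2145,.174,70.35);print(get_state()['dq'])
b=read_camera('scene')[120:280,170:370]
cv2.imwrite('pics/sc6.png',cv2.resize(b,(740,592),interpolation=2))"
```

```text
t 12.525 pos [0.4817 0.2147 0.173 ] yaw 70.24412312203452 F [-0.0439 -0.0587 -4.2665] M [ 0.0415 -0.0738  0.0191] open 0.1947306462782221
q [ 0.2267  0.0401  2.0048 -0.      1.0969 -0.9993]
turn [ 0.0001 -0.0018 -0.0002] shift now-axes [ 0.0001 -0.001  -0.0002] target-axes [ 0.0001 -0.001  -0.0002]
[-0.0006 -0.0003 -0.0031 -0.0026  0.0012 -0.0141]
```

View pics/sc6.png

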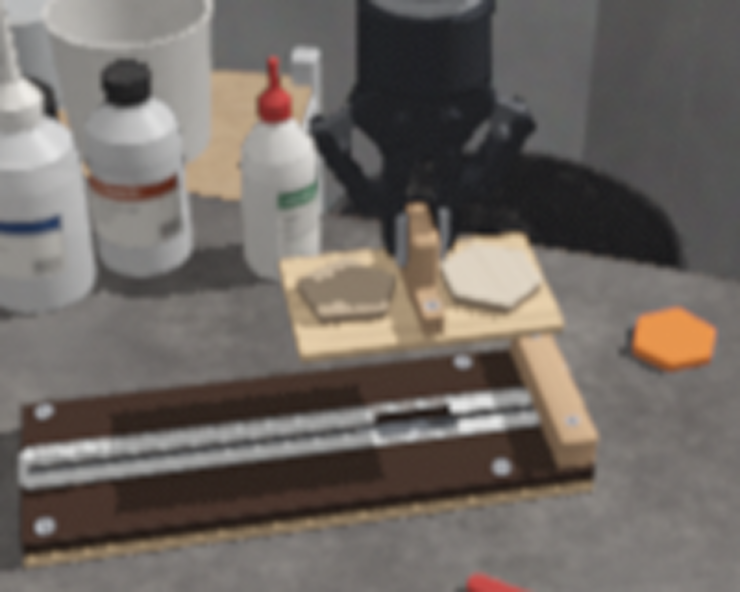

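The sled hangs level about 99 mm above the board over the opening, with both facets on their sides of the fence, and the arm is still. Handing in.

```bash
python3 -c "
from plant import *
print(sign_off())"
```

```text
the job is handed in; nothing more can be done
None
```

I slid the sled along the track to the stop block, lifted it straight up through the opening, and handed the job in with it held in the gripper. Sign-off gives no verdict, so what follows is from my own last checks.

- **At the stop:** the contact force rose to about 7 N and the picture showed the plate against the block. I backed off about 1.5 mm before lifting, so the foot should still have been centred under the opening within about 2 mm.
- **At the end (12.5 s of 42 s):** the sled hung about 99 mm above the board, over the opening. The tool's tilt error was under 0.001 rad, the sled looked level in the picture, and the joints were nearly still.
- **Load and grip:** the wrist carried about 3–4 N, which fits the sled's weight, with the grip set to 70 N.
- **Facets and surroundings:** in the last picture both facets lay flat on their own sides of the fence and the glue bottle stood in place. The bar clamp was outside that crop, but nothing came near it.

**Disagreements:** some moves came up as much as about 9 mm short, so I corrected from the measured pose. The two cameras' estimates of the sled's position differed by about 3–4 mm, and of the grip block's top by about 9 mm. The grasp still closed where expected.

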